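Set a bench vacuum valve two turns open

TASK

The valve between the vacuum line and the small steel chamber on the lab bench has been left open by some unknown amount. Crank its blue handwheel clockwise (seen from above) until the valve is fully closed against its stop, then back it off exactly two full turns for a gentle pump-down, and stay on the handle ready to shut it again: the program finishes while still gripping the black crank handle between the fingers, with the wheel standing still at two turns. Leave the bottle, the beaker and the red timer standing where they are.

Things in the scene. Friction and masses are not known exactly. Their poses are not given: they have to be found in the camera images.
- wheel (a joint): How far the valve is open: the angle of the blue handwheel in rad. 0 = fully closed, against a hard stop; it grows anticlockwise seen from above, without winding back at a full turn, up to 31.4 (5 turns). It turns about a vertical axis, needs a push of about 2 to 4 N at the crank handle, does not rise as it turns and stays where it is left.
- wheel_centre (a point): Centre of the blue three-spoked handwheel of the fixed valve: on its vertical turning axis, at mid-thickness of the rim, 135 mm above the bench. The rim is 101 mm across outside, its bar 11 mm thick, its top 141 mm above the bench; the nut on the hub reaches 144 mm.
- gauge (a point): Centre of the dial gauge (66 mm across, fixed, facing up and towards the robot), 175 mm from the wheel's axis, 118 mm above the bench; its highest point is 150 mm up. A fixed steel pipe, 27 mm thick, 60 mm above the bench, runs straight from the valve below the gauge to a fixed round steel chamber (138 mm across its lid clamps, 134 mm high), its axis 290 mm from the wheel's.
- crank_handle: Black upright crank handle on the wheel's rim, a round grip 20 mm in diameter, 55 mm tall; origin at its centre, 171 mm above the bench (it spans 143 to 198 mm). Its axis circles 45 mm from the wheel's. It spins freely on its pin, so a gripper can keep its orientation; follow the circle in short arcs, or the grip slips. It starts on any side of the wheel, clear above and all round.
- amber_bottle_mid (a point): Bystander: amber glass reagent bottle, 60 mm in diameter, 125 mm tall; the point is on its axis 60 mm above the bench.
- beaker_mid (a point): Bystander: clear glass beaker, 73 mm in diameter, 90 mm tall; the point is on its axis 45 mm above the bench.
- timer_mid (a point): Bystander: red bench timer with a white dial, 50 x 75 x 75 mm tall; the point is at its centre.

How it is judged:
On the way:
1. the valve is fully closed against its stop (within 3 degrees) (value of joint wheel below 0.05 rad), for 0.1 s.
At the end, for the whole second after the job is handed in: After having been fully closed, the handwheel stands still two turns open (12.57 rad, within 0.2 rad or 11 degrees), with the crank handle gripped between the fingers (over 2 N on it, the grasp point within 15 mm of its axis); bottle, beaker and timer are within 20 mm of where they stood (value of joint wheel between 12.366 and 12.766 rad and velocity of joint wheel between -0.05 and 0.05 rad/s and contact force between the fingers and crank_handle above 2 N and horizontal distance between the grasp point and crank_handle below 0.015 m and distance of each of amber_bottle_mid, beaker_mid, timer_mid from where it was at the start of the episode below 0.02 m); the arm keeps its last pose, push and grip.
It fails at once if the bottle, the beaker or the timer is shifted by more than 20 mm or tipped (distance of any of amber_bottle_mid, beaker_mid, timer_mid from where it was at the start of the episode above 0.02 m or angle between any of amber_bottle_mid, beaker_mid, timer_mid's own z axis and vertical above 0.3 rad).
It also fails if it takes over 58 s, if anything falls off the work surface, if the arm or the gripper's body presses on something with over 40 N, if the wrist force passes 120 N, or if a joint passes its speed limit or range.

ROBOT

A 6-joint arm with a two-finger parallel gripper is mounted at the origin on the work surface. World frame = base frame: x ahead of the robot, y to its left, z up, the work surface at z = 0. Lengths are in m, angles in rad, forces in N, time in s.
With the tool pointing down it reaches from about 0.425 to 0.95 m from the base axis. Payload 14.7 kg.
Tool frame: the origin (TCP) lies on the centre line of the jaws, within the pads' length; the fingertips stand 22 mm ahead of it and the grasp point (between the pads) lies 3 mm ahead of it; z points along the fingers, y is the direction in which the jaws open and shut (so a half turn about z gives the same grasp; the last joint's range is limited). The gripper opens to 85 mm and grips with 20 to 120 N. Pads are 22 mm wide; open, the fingers measure 114 mm over their backs; the gripper's body (76 mm by 85 mm) begins 54 mm behind the grasp point. The pads swing forward as they close: fully open they stand 13 mm farther back than shut.
Start: joints at [1.227, 0.48, 1.596, -0, 1.065, -0.047], TCP at [0.19, 0.622, 0.253] pointing down, gripper open.
Joint ranges: [-2.75, 2.75], [-0.82, 2.05], [0.23, 2.67], [-1.56, 4.7], [0.09, 2.69], [-2.92, 2.92]. Speed limits (rad/s): [1.89, 1.89, 2.39, 3.01, 3.01, 3.01].

INTERFACE

Orientations are given as a 3x3 rotation matrix whose columns are the frame's x, y, z axes.
In Python, from plant import manip, planner, get_obs, viewer, finder gives the robot as it stands. The module is installed in compiled form; this text tells all that it offers. Calls block until the motion is done:
- manip.move_pose(position, orientation): joint-space move of the TCP to a pose.
- manip.servo_line(position, rate=0.15, frame=None, contact_N=None): straight line of the TCP; frame=None keeps the orientation; rate is the mean speed in m/s. With contact_N (N) it stops when the force on the tool has changed by that much, and returns True; else False.
- manip.goto_joints(angles): joint-space move.
- manip.gripper_to(opening, effort=None): finger opening in m; effort is the grip in N (None keeps the last); returns when the fingers have stopped.
- manip.wait(seconds).
- planner.ik(position, orientation): joint angles nearest the present ones, or None.
- get_obs(): the state.
- viewer.camera(name): name is "side" or "top"; returns a dict with "image" (384x512x3 uint8, red, green, blue), "camera_matrix" (3x3 intrinsics, pixels), "cam_to_world" (4x4, takes a point from camera to world coordinates). Camera axes: x right, y down, z forward; pixel columns grow to the right and rows downward; lengths in m; the calibration is good to about 2 mm. A picture is of the moment at which its call begins. There is no depth.
A pose or a line that the arm cannot do raises manip.MotionError and nothing moves.
- manip.hand_in(): hands the job in, once; it reports no verdict.
Trained networks look in a picture, given as the dict that the camera call returned (one of the last four; its "shot" number tells which), for a name from the list of things; names that differ only in an ending like _2 or _b are one class to them, and where a whole thing is asked for, a point or a joint stands for the part that bears it (a point fixed in the world has none). Each returns a list of dicts, best first, with "score" (0 to 1); they miss things now and then, are a little off and sometimes report something else, mostly with a low value. They report only what shows in the picture. A call takes as long as a camera call.
- finder.search_frame(picture, label): "extent" ([left, top, width, height] in pixels, round what is visible of it).
- finder.trace(picture, label): "pixels" (384x512 bool, what is visible of it) and "extent" ([left, top, width, height] in pixels, round what is visible of it).
The state is a dict: "t": time; "joints": joint angles; "dq": joint speeds; "effort": joint torques, N m; "eef_pos": TCP position; "eef_rot": TCP orientation; "ft_force": force on the tool from outside, world axes, zero at the start; "moment": the same for the moment, N m; "gripper_width": finger opening in m.
Only numpy, scipy, OpenCV 4.12 (cv2) and the standard library are available. Lean on these libraries where they do the work, as an engineer would, in place of code of your own. Each camera call takes 0.05 s, during which the arm holds its last target.

## Working session

There is one attempt and no reset: what is moved stays moved. The work goes in short steps, each a Python script; the robot and the scene stay as the last script left them, time stands still between calls to the robot, and variables do not carry over. Pictures are saved under pics/ and viewed, and the job is handed in when it is done.

```bash
mkdir -p pics; cat > h.py <<'E'
import numpy as np,cv2
from plant import manip, planner, get_obs, viewer, finder
def save(p,n,crop=None,s=1):
    im=cv2.cvtColor(p["image"],cv2.COLOR_RGB2BGR)
    if crop: l,t,w,h=crop; im=im[t:t+h,l:l+w]
    if s!=1: im=cv2.resize(im,None,fx=s,fy=s,interpolation=cv2.INTER_CUBIC)
    cv2.imwrite("pics/"+n,im)
def ray(p,u,v):
    K=p["camera_matrix"];T=p["cam_to_world"]
    d=T[:3,:3]@np.linalg.inv(K)@np.array([u,v,1.]);return T[:3,3],d
def atz(p,u,v,z):
    o,d=ray(p,u,v);return o+d*(z-o[2])/d[2]
def proj(p,X):
    T=np.linalg.inv(p["cam_to_world"]);c=T[:3,:3]@np.asarray(X)+T[:3,3];u=p["camera_matrix"]@c;return u[:2]/u[2]
E
python3 - <<'E'
from h import *
for n in("side","top"):
    p=viewer.camera(n);save(p,n+"0.png",s=1.5)
    print(n,p["cam_to_world"].round(3).tolist(),p["camera_matrix"].tolist())
    for l in["wheel","crank_handle","amber_bottle_mid","beaker_mid","timer_mid"]:
        r=finder.search_frame(p,l);print(l,[(x["score"],x["extent"]) for x in r[:2]])
print(get_obs())
E
```

```text
side [[0.756, -0.51, 0.41, 0.229], [-0.655, -0.595, 0.466, -0.376], [0.006, -0.621, -0.784, 0.855], [0.0, 0.0, 0.0, 1.0]] [[382.6423425237577, 0.0, 256.4659072485421], [0.0, 382.6423425237577, 191.68948583814586], [0.0, 0.0, 1.0]]
wheel [(0.65, [278.3, 236.4, 49.0, 40.0]), (0.31, [299.1, 195.7, 30.6, 31.2])]
crank_handle [(0.55, [319.3, 237.2, 10.0, 21.3])]
amber_bottle_mid [(0.68, [348.9, 230.9, 30.3, 36.8]), (0.34, [318.5, 239.8, 10.2, 17.7])]
beaker_mid [(0.59, [369.6, 305.0, 45.9, 44.6])]
timer_mid [(0.83, [299.8, 195.9, 32.0, 32.9])]
top [[0.021, -0.984, 0.175, 0.365], [-0.999, -0.026, -0.027, 0.053], [0.031, -0.174, -0.984, 1.408], [0.0, 0.0, 0.0, 1.0]] [[494.42898269811883, 0.0, 259.96832603917795], [0.0, 494.42898269811883, 190.71305726830286], [0.0, 0.0, 1.0]]
wheel [(0.61, [296.0, 185.0, 46.2, 37.1]), (0.57, [371.8, 176.5, 36.6, 29.3])]
crank_handle []
amber_bottle_mid [(0.78, [321.4, 136.9, 25.3, 26.6])]
beaker_mid [(0.64, [375.2, 176.2, 35.6, 29.9])]
timer_mid [(0.7, [265.9, 134.7, 29.1, 34.2])]
{'t': 0.6, 'joints': array([ 1.22738518e+00,  4.80172889e-01,  1.59627987e+00, -2.82203219e-05,
        1.06509487e+00, -4.66153597e-02]), 'dq': array([-1.43707312e-03,  1.59765114e-03, -2.03624908e-03,  3.82819377e-04,
       -3.55466043e-05, -1.40641838e-03]), 'effort': array([-2.38691042e-03, -9.50076699e+01, -4.30491364e+01, -4.59090315e-04,
        1.11408262e-03,  3.51327390e-05]), 'eef_pos': array([0.19009831, 0.62159048, 0.25332168]), 'eef_rot': array([[-9.56282492e-01,  2.92444516e-01,  3.84057710e-05],
       [ 2.92444517e-01,  9.56282491e-01,  3.40812683e-05],
       [-2.67598863e-05,  4.38228773e-05, -9.99999999e-01]]), 'ft_force': array([0.07464742, 0.48086019, 0.52079133]), 'moment': array([-0.04060722, -0.00131784, -0.00930655]), 'gripper_width': 0.08530491418273156}
```

View pics/side0.png

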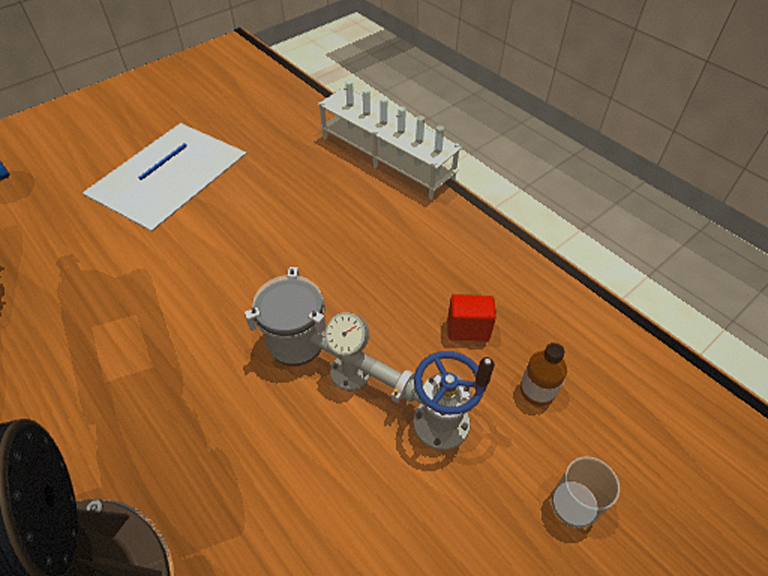

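View pics/top0.png

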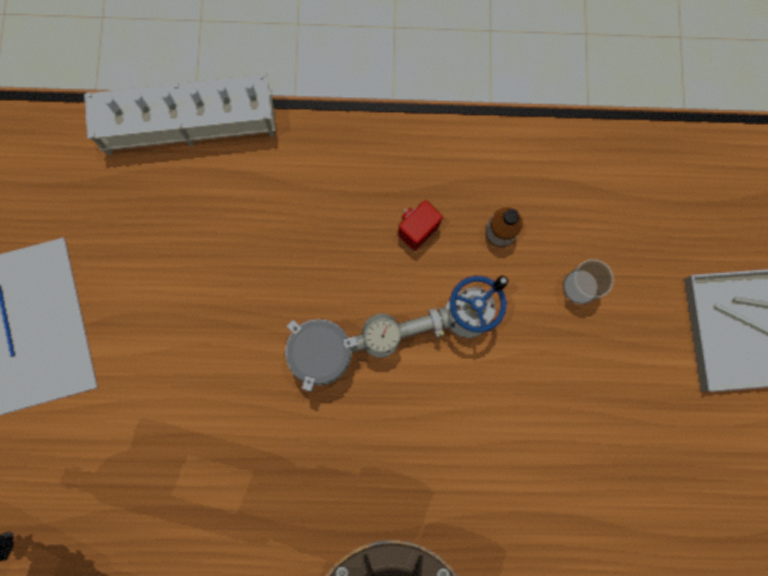

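```bash
python3 - <<'E'
from h import *
for n,c in(("side",[250,180,170,170]),("top",[250,110,170,130])):
    p=viewer.camera(n);save(p,n+"1.png",c,4.4)
    for l in["wheel","crank_handle"]:
        for r in finder.trace(p,l)[:2]:
            v,u=np.nonzero(r["pixels"]);print(n,l,r["score"],r["extent"],u.mean(),v.mean(),len(u))
E
```

```text
side wheel 0.65 [278.4, 235.7, 50.6, 41.0] 302.37439379243455 253.43743937924344 1031
side wheel 0.19 [298.0, 193.7, 33.3, 34.0] 313.5347533632287 211.27242152466368 892
side crank_handle 0.52 [321.7, 238.7, 9.6, 20.5] 323.0684210526316 247.46315789473684 190
top wheel 0.78 [298.1, 184.3, 42.1, 38.4] 319.15087281795513 200.58852867830424 802
top crank_handle 0.57 [328.6, 188.5, 10.2, 2.0] 332.5 188.5 50
```

View pics/side1.png

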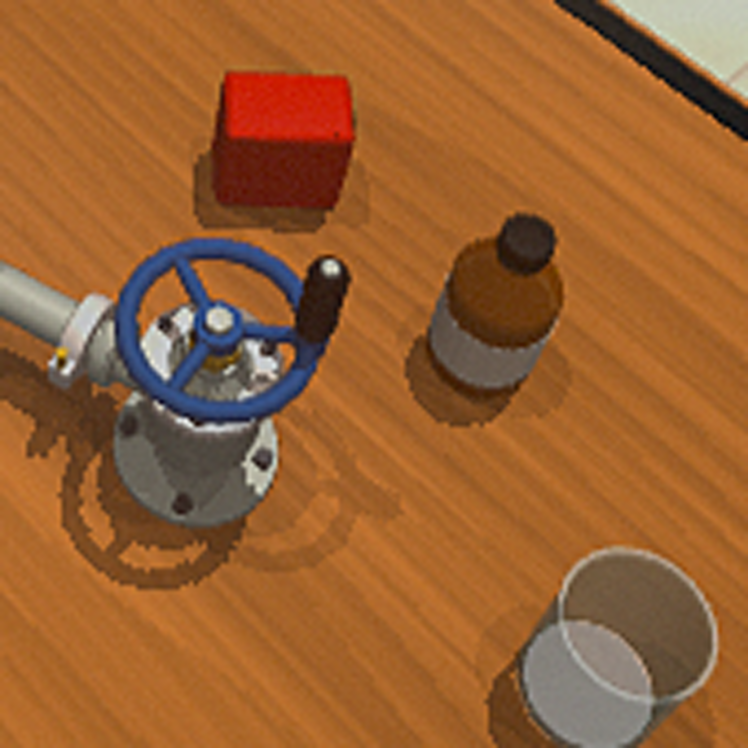

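View pics/top1.png

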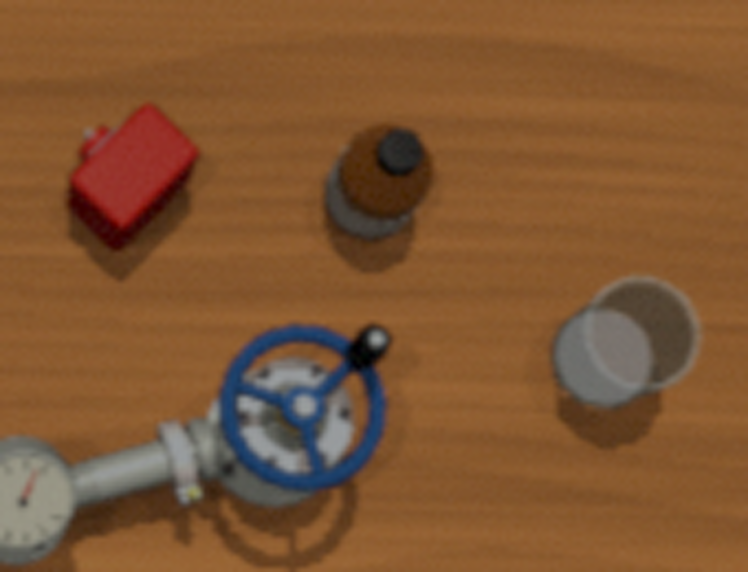

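```bash
python3 - <<'E'
from h import *
from scipy.optimize import least_squares
P={}
M={}
for n in("side","top"):
    p=viewer.camera(n);P[n]=p
    hsv=cv2.cvtColor(p["image"],cv2.COLOR_RGB2HSV)
    m=cv2.inRange(hsv,(105,90,40),(125,255,255)); roi=np.zeros_like(m); 
    roi[(slice(230,285),slice(270,335)) if n=="side" else (slice(180,226),slice(290,345))]=1
    m=m*roi; M[n]=m
    c=max(cv2.findContours(m,cv2.RETR_EXTERNAL,cv2.CHAIN_APPROX_NONE)[0],key=len)
    e=cv2.fitEllipse(cv2.convexHull(c)); print(n,e, atz(p,*e[0],.135))
    for l,z in(("amber_bottle_mid",.06),("beaker_mid",.045),("timer_mid",.0375)):
        r=finder.search_frame(p,l)
        if r:
            x=r[0]["extent"];print(l,r[0]["score"],atz(p,x[0]+x[2]/2,x[1]+x[3]/2,z).round(3))
t=P["top"]
for uv in((335,188),(334,189)): print("handle top",atz(t,*uv,.198))
s=P["side"]
print("handle side",atz(s,323,247.5,.171))
E
```

```text
side ((299.154541015625, 254.69854736328125), (41.06962203979492, 46.76862716674805), 105.26010131835938) [ 0.56245017 -0.13582639  0.135     ]
amber_bottle_mid 0.84 [ 0.719 -0.198  0.06 ]
beaker_mid 0.75 [ 0.625 -0.355  0.045]
timer_mid 0.72 [ 0.724 -0.039  0.037]
top ((318.17803955078125, 202.43711853027344), (36.34375, 37.10940170288086), 138.1839599609375) [ 0.56374802 -0.13500724  0.135     ]
amber_bottle_mid 0.87 [ 0.723 -0.195  0.06 ]
beaker_mid 0.66 [ 0.619 -0.354  0.045]
timer_mid 0.85 [ 0.726 -0.045  0.038]
handle top [ 0.59150627 -0.16797016  0.198     ]
handle top [ 0.58889719 -0.16544212  0.198     ]
handle side [ 0.59455159 -0.16786807  0.171     ]
```

```bash
cat >> h.py <<'E'
C=np.array([.563,-.1355]); az=np.arctan2(C[1],C[0])
y=np.array([np.cos(az),np.sin(az),0]);z=np.array([0,0,-1.]);R=np.c_[np.cross(y,z),y,z]
Z=.177
E
python3 - <<'E'
from h import *
H=np.array([.592,-.1675])
manip.move_pose([*H,.275],R)
p=viewer.camera("side");save(p,"side2.png",[200,130,220,200],3)
manip.servo_line([*H,Z],rate=.1,contact_N=15)
o=get_obs();print(o["t"],o["eef_pos"],o["ft_force"])
manip.gripper_to(.01,40)
o=get_obs();print(o["t"],o["eef_pos"],o["ft_force"],o["gripper_width"])
p=viewer.camera("side");save(p,"side3.png",[200,130,220,200],3)
p=viewer.camera("top");save(p,"top3.png",[250,110,170,130],3)
E
```

```text
5.5833 [ 0.59241614 -0.16763768  0.17760923] [-0.52018671 -1.2438039   0.05399697]
6.2 [ 0.59251963 -0.16770714  0.17740635] [ 2.06187127 -1.8938603   3.14466149] 0.019056128739625085
```

View pics/side3.png

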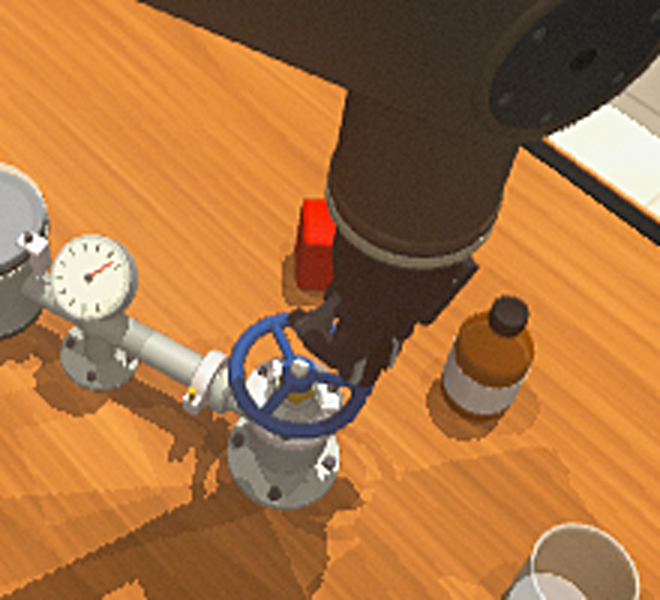

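View pics/top3.png

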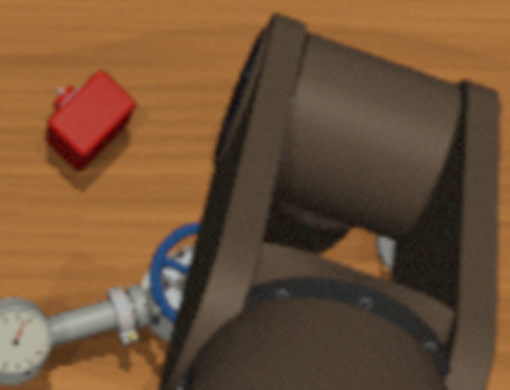

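The fingers hold the black handle (width 19 mm, handle at about (360,380) in the side crop), clear of the bottle. Next is a short test arc clockwise.

```bash
cat >> h.py <<'E'
r=.0447
def pt(a): return [C[0]+r*np.cos(a),C[1]+r*np.sin(a),Z]
def ang(o):
    d=o["eef_pos"][:2]-C; return np.arctan2(d[1],d[0]),np.hypot(*d)
def ft(o):
    a,_=ang(o);f=o["ft_force"];return f[0]*np.cos(a)+f[1]*np.sin(a),-f[0]*np.sin(a)+f[1]*np.cos(a),f[2]
E
python3 - <<'E'
from h import *
a=ang(get_obs())[0]
for i,(st,rt) in enumerate([(15,.1)]*3+[(20,.15)]*3):
    a-=np.radians(st)
    h=manip.servo_line(pt(a),rate=rt,contact_N=25)
    o=get_obs();aa,rr=ang(o);print(round(o["t"],2),h,np.degrees(a).round(1),np.degrees(aa).round(1),round(rr,4),np.round(ft(o),1),round(o["gripper_width"],4))
    if h:break
E
```

```text
6.57 False -62.5 -63.5 0.0433 [-9.2 -1.9 14.7] 0.0195
6.83 False -77.5 -78.8 0.043 [-14.   -1.8  13.4] 0.0191
7.1 False -92.5 -93.8 0.0427 [-18.1  -2.   12.3] 0.0188
7.35 False -112.5 -113.8 0.0427 [-21.3  -1.2   7.2] 0.0188
7.6 False -132.5 -133.2 0.0428 [-19.2  -3.5   2. ] 0.0192
7.85 False -152.5 -153.0 0.0431 [-12.7  -3.2  -0. ] 0.0188
```

```bash
cat >> h.py <<'E'
C=np.array([.5638,-.1334]); r=.045
E
python3 - <<'E'
from h import *
a=ang(get_obs())[0]
L=[]
for i in range(95):
    a-=np.radians(20)
    h=manip.servo_line(pt(a),rate=.15,contact_N=22)
    o=get_obs();aa,rr=ang(o);f=ft(o)
    err=np.degrees((aa-a+np.pi)%(2*np.pi)-np.pi)
    L.append(f"{i} {o['t']:.2f} {h} {np.degrees(a):.1f} err{err:.1f} r{rr:.4f} f{np.round(f,1)} w{o['gripper_width']:.4f}")
    if h or f[1]>12 or abs(err)>6 or o["t"]>36 or abs(f[0])>35:break
print("\n".join(L[:20]+["..."]+L[-8:]))
E
```

```text
0 8.11 False -171.1 err-0.9 r0.0448 f[-2.3 -2.4  7.5] w0.0192
1 8.37 False -191.1 err-0.9 r0.0449 f[-0.8 -1.7  7.8] w0.0187
2 8.62 False -211.1 err-0.8 r0.0451 f[ 0.1 -1.7  9.5] w0.0185
3 8.88 False -231.1 err-0.7 r0.0452 f[ 2.6 -3.5 11.6] w0.0188
4 9.14 False -251.1 err-0.7 r0.0453 f[ 3.8 -3.1 11.2] w0.0187
5 9.40 False -271.1 err-0.9 r0.0454 f[ 7.8 -2.  10.1] w0.0186
6 9.66 False -291.1 err-1.0 r0.0454 f[ 7.9 -2.5  9. ] w0.0186
7 9.92 False -311.1 err-1.0 r0.0454 f[ 7.  -2.1  8.1] w0.0190
8 10.18 False -331.1 err-1.1 r0.0453 f[ 5.5 -1.9  6.9] w0.0192
9 10.38 True -351.1 err2.6 r0.0428 f[-2.7  6.8 14.9] w0.0189
...
2 8.62 False -211.1 err-0.8 r0.0451 f[ 0.1 -1.7  9.5] w0.0185
3 8.88 False -231.1 err-0.7 r0.0452 f[ 2.6 -3.5 11.6] w0.0188
4 9.14 False -251.1 err-0.7 r0.0453 f[ 3.8 -3.1 11.2] w0.0187
5 9.40 False -271.1 err-0.9 r0.0454 f[ 7.8 -2.  10.1] w0.0186
6 9.66 False -291.1 err-1.0 r0.0454 f[ 7.9 -2.5  9. ] w0.0186
7 9.92 False -311.1 err-1.0 r0.0454 f[ 7.  -2.1  8.1] w0.0190
8 10.18 False -331.1 err-1.1 r0.0453 f[ 5.5 -1.9  6.9] w0.0192
9 10.38 True -351.1 err2.6 r0.0428 f[-2.7  6.8 14.9] w0.0189
```

It stopped after about 300°. I need to tell whether this is the stop or a snag, so I'll look and probe.

```bash
python3 - <<'E'
from h import *
def rep(s):
    o=get_obs();aa,rr=ang(o);print(s,round(o["t"],2),o["eef_pos"].round(4),np.degrees(aa).round(1),round(rr,4),np.round(ft(o),1),round(o["gripper_width"],4))
manip.wait(.2);rep("now")
p=viewer.camera("side");save(p,"side4.png",[230,160,140,130],4.5)
m=np.radians
for d in (-345,-349,-353):
    h=manip.servo_line(pt(m(d)),rate=.03,contact_N=30);rep((d,h))
E
```

```text
now 10.58 [ 0.6058 -0.1249  0.1771] 11.5 0.0428 [-5.1  5.8 14.9] 0.0186
(-345, False) 10.9 [ 0.6049 -0.1219  0.1771] 15.6 0.0427 [-11.9   0.9  15.9] 0.0188
(-349, False) 11.16 [ 0.6059 -0.1248  0.177 ] 11.5 0.0429 [-9.8  2.6 16.6] 0.0192
(-353, True) 11.37 [ 0.6057 -0.1249  0.1772] 11.4 0.0428 [-0.5  7.   9.9] 0.0188
```

View pics/side4.png

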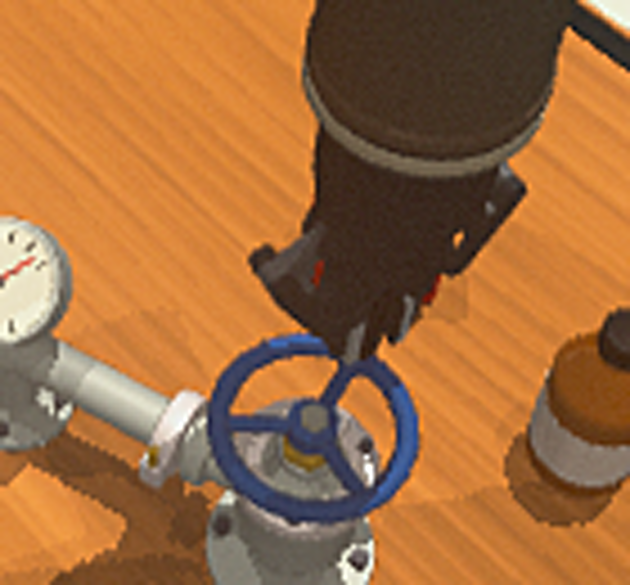

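```bash
python3 - <<'E'
from h import *
def rep(s):
    o=get_obs();aa,rr=ang(o);print(s,round(o["t"],2),o["eef_pos"].round(4),np.degrees(aa).round(1),round(rr,4),np.round(ft(o),1),round(o["gripper_width"],4))
m=np.radians
manip.gripper_to(.01,70);rep("g")
for d in (-350,-352,-354):
    h=manip.servo_line(pt(m(d)),rate=.03);manip.wait(.15);rep((d,h))
p=viewer.camera("side")
save(p,"side5.png",[230,160,140,130],4.5)
# predicted image positions of rim ends for spoke angles
for d in (11.5,131.5,-108.5):
    c=np.array([.563,-.1355]);print(d,((proj(p,[c[0]+.045*np.cos(m(d)),c[1]+.045*np.sin(m(d)),.135])-[230,160])*4.5).round())
print(((proj(p,[.563,-.1355,.135])-[230,160])*4.5).round())
E
```

```text
g 11.58 [ 0.6057 -0.1249  0.1772] 11.5 0.0428 [-1.4  6.6 10.6] 0.0184
(-350, False) 11.98 [ 0.6059 -0.1249  0.1771] 11.4 0.0429 [-8.2  8.1 17. ] 0.0186
(-352, False) 12.38 [ 0.6059 -0.1251  0.1771] 11.1 0.0429 [-6.1 19.8 20.7] 0.0187
(-354, False) 12.78 [ 0.6059 -0.1253  0.177 ] 10.9 0.0428 [-4.1 29.8 22.5] 0.0182
11.5 [363. 360.]
131.5 [217. 414.]
-108.5 [355. 506.]
[312. 425.]
```

View pics/side5.png

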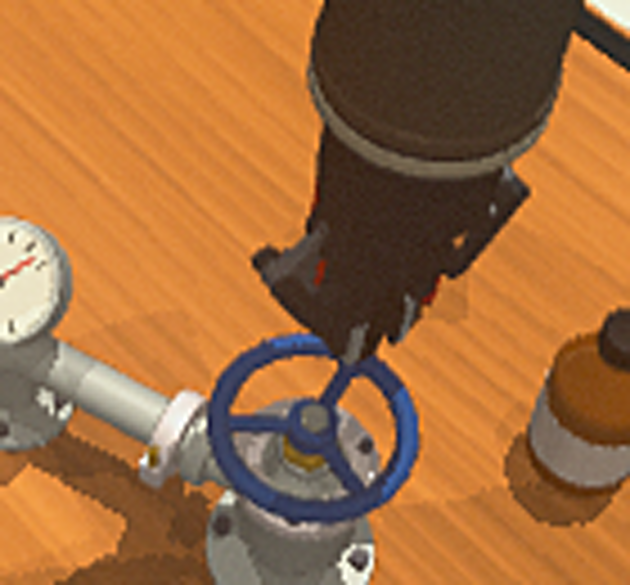

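The wheel takes a 30 N push without moving, and the image shows its spokes at about 16–17° against a TCP bearing of 11°. So this is the stop, and the pads slid about 4.5 mm along the handle on hitting it. I'll shift the circle centre to match and back off in stages.

```bash
cat >> h.py <<'E'
C=np.array([.5627,-.1378]); A0=16.6
E
python3 - <<'E'
from h import *
L=[];Q=[]
def go(a,rt=.14):
    manip.servo_line(pt(np.radians(a)),rate=rt)
    o=get_obs();aa,rr=ang(o);f=ft(o);Q.append(o["eef_pos"][:2])
    err=(np.degrees(aa)-a+180)%360-180
    L.append(f"{a:.1f} t{o['t']:.2f} err{err:.1f} r{rr:.4f} f{np.round(f,1)} w{o['gripper_width']:.4f}")
    return abs(f[0])<40 and abs(f[1])<20 and abs(err)<8
go(A0,.03)
a=A0
while a<A0+359:
    a+=20
    if not go(a): break
print("\n".join(L))
q=np.array(Q);M=np.c_[2*q,np.ones(len(q))];s=np.linalg.lstsq(M,(q**2).sum(1),rcond=None)[0];print(s[:2],np.sqrt(s[2]+s[:2]@s[:2]))
E
```

```text
16.6 t13.14 err0.5 r0.0448 f[3.6 2.2 8.1] w0.0188
36.6 t13.40 err1.4 r0.0446 f[ 1.6  2.6 10.1] w0.0183
56.6 t13.66 err1.7 r0.0446 f[-0.2  2.6 10.4] w0.0182
76.6 t13.92 err1.8 r0.0445 f[-1.9  1.9 10.9] w0.0186
96.6 t14.18 err1.7 r0.0445 f[-4.8  1.7  9.1] w0.0182
116.6 t14.43 err1.5 r0.0446 f[-4.9  2.3  7.4] w0.0184
136.6 t14.69 err1.3 r0.0447 f[-4.4  2.   6.4] w0.0183
156.6 t14.95 err1.2 r0.0448 f[-3.8  1.5  7. ] w0.0182
176.6 t15.21 err1.0 r0.0450 f[-3.3  1.7  6.7] w0.0181
196.6 t15.47 err0.6 r0.0452 f[-1.6  2.5 10.3] w0.0180
216.6 t15.72 err0.2 r0.0453 f[ 1.6  1.5 11.2] w0.0182
236.6 t15.98 err0.1 r0.0454 f[ 5.7  2.2 11.6] w0.0186
256.6 t16.24 err0.3 r0.0454 f[ 7.5  1.5 10.4] w0.0183
276.6 t16.50 err0.5 r0.0455 f[8.9 2.2 9.3] w0.0184
296.6 t16.76 err0.7 r0.0454 f[9.6 3.  7.2] w0.0181
316.6 t17.02 err0.9 r0.0453 f[8.  2.2 6.4] w0.0182
336.6 t17.27 err1.2 r0.0451 f[7.2 2.1 6.7] w0.0182
356.6 t17.53 err1.6 r0.0450 f[5.8 1.8 7.4] w0.0182
376.6 t17.79 err2.0 r0.0448 f[ 3.7  2.1 10.8] w0.0186
[ 0.5626668  -0.13828102] 0.04498957349529821
```

```bash
python3 - <<'E'
from h import *
C[:]=[.5627,-.1380]
a=A0+360
while a<A0+719:
    a+=20
    manip.servo_line(pt(np.radians(a)),rate=.14 if a<A0+719 else .05)
    o=get_obs();aa,rr=ang(o);f=ft(o)
    err=(np.degrees(aa)-a+180)%360-180
    if abs(f[0])>40 or abs(f[1])>20 or abs(err)>8: print("STOP");break
manip.wait(.5)
o=get_obs();print(a,o["t"],err,o["eef_pos"],np.round(ft(o),1),o["gripper_width"],abs(o["dq"]).max())
p=viewer.camera("side");save(p,"side6.png",[230,160,140,130],4.5)
p5=cv2.imread("pics/side5.png");p6=cv2.imread("pics/side6.png");cv2.imwrite("pics/cmp.png",cv2.resize(np.hstack([p5[250:560,150:470],p6[250:560,150:470]]),None,fx=1.2,fy=1.2))
for n in("side","top"):
    p=viewer.camera(n)
    for l,z in(("amber_bottle_mid",.06),("beaker_mid",.045),("timer_mid",.0375)):
        q=finder.search_frame(p,l)
        if q:
            x=q[0]["extent"];print(n,l,q[0]["score"],atz(p,x[0]+x[2]/2,x[1]+x[3]/2,z).round(3))
E
```

```text
736.6 23.15 1.5043381976063301 [ 0.60537762 -0.12419278  0.17723603] [ 5.6  2.2 10.8] 0.018734637428351825 0.002214395593100755
side amber_bottle_mid 0.96 [ 0.718 -0.201  0.06 ]
side beaker_mid 0.79 [ 0.628 -0.357  0.045]
top timer_mid 0.85 [ 0.726 -0.042  0.038]
```

View pics/cmp.png

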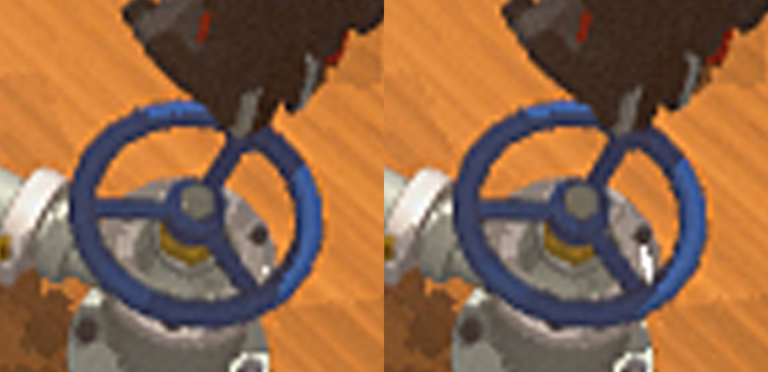

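The closed (left) and final (right) crops show the same spoke directions to within a degree or two: the left spoke ends near (95,208) and (480,210), and the handle spoke points the same way. The bystanders haven't moved, so I'm handing in.

```bash
python3 -c "
from h import *
manip.hand_in();print(get_obs()['t'])"
```

```text
the job is handed in; nothing more can be done
the job is handed in; nothing more can be done
```

I closed the valve against its stop, backed it off two full turns, and handed the job in at about 23 s with the fingers still gripping the crank handle. I don't have a verdict, since the hand-in reports none.

- **Closing:** the wheel turned about 300° clockwise before it stopped. It then held against a push of about 30 N without moving, so I took that as the hard stop.
- **Slip at the stop:** the pads slid about 4.5 mm along the handle when it hit. The spokes in the camera picture agreed with this. I moved the circle centre to match, and a fit over the first turn back gave a radius of 45.0 mm, as specified.
- **Two turns open:** I commanded 720° anticlockwise, and the gripper ended about 1.5° past the target. The spokes stand as they did when closed, to within a degree or two. The limit is 11°.
- **Grip:** the wheel was at rest, with the fingers closed on the handle at 18.7 mm opening and a 70 N grip setting. I estimate the grasp point at about 2–3 mm from the handle's axis.
- **Bystanders:** the bottle, beaker and timer each measured within about 4 mm of where they started, which is within detection noise. Each was seen in only one of the two cameras at the end.

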